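Show the next wheel change at the polishing bench

TASK

Announce the next wheel change at the polishing bench. First, with the fingertips, push the red-knobbed isolator lever fully over to its far side without forcing it; then point straight down at the centre of the brass wire brush wheel on the wheel board, fingertips about two centimetres above its hub, and dwell there for a good second; then point the same way at the nose of the bare spindle, the one with no wheel on it, and dwell for a good second. Point closely at no other wheel, and do not touch, grasp or move the wheels, spindles, panel, wheel board, tin or spanner.

Things in the scene. Friction and masses are not known exactly. Their poses are not given: they have to be found in the camera images.
- isolator (a joint): angle of the isolator lever in rad: 0 leaning to the near side (-x of its base), 0.5 upright, 1.0 fully over to the far side (+x of its base), hard stops at 0 and 1; starts at 0 to 0.2. It turns about a horizontal axis through its base, 22 mm above the bench, and stays where it is left; about 1 N at the knob moves it
- isolator_tip (a point): centre of the red ball knob, 26 mm in diameter, on top of the lever's 10 mm steel rod, 80 mm from the lever's axis (92 mm above the bench at either end of its travel, 102 mm when upright; 38 mm to the -x or +x side of the axis at the ends)
- isolator_base: grey block of the isolator, fixed to the bench, 70 x 50 x 25 mm, with the lever on top; origin at the centre of its underside, x is the direction in which the lever is to be pushed (roughly away from the robot, turned up to 0.4 rad), z up
- brass_wheel: the wheel to point at: brass-coloured wire brush wheel with a radially bristled rim and a steel hub, 64 to 69 mm in diameter and 18 mm thick, with a raised 28 mm hub 24 mm high; lies flat and loose on the wheel board, origin at the centre of its underside, z up; 120 g
- brass_wheel_hub (a point): centre of the top face of the brass wheel's hub, 24 mm above the wheel's underside, 36 mm above the bench; axes as the wheel's
- white_buff: bystander: white cotton-look buffing wheel with wooden hub, 64 to 69 mm in diameter and 18 mm thick, with a raised 28 mm hub 24 mm high; lies flat and loose on the wheel board, origin at the centre of its underside, z up; 120 g
- white_buff_hub (a point): centre of the top face of the white buff's hub, 36 mm above the bench
- blue_wheel: bystander: blue nylon brush wheel with grey hub, 64 to 69 mm in diameter and 18 mm thick, with a raised 28 mm hub 24 mm high; lies flat and loose on the wheel board, origin at the centre of its underside, z up; 120 g
- blue_wheel_hub (a point): centre of the top face of the blue wheel's hub, 36 mm above the bench
- wheel_board: fixed plywood board lying on the bench, 110 x 270 x 12 mm (x, y, z), carries the three loose wheels in any order, 85 mm apart along its y, each up to 12 mm off the row; origin at the centre of its underside, z up
- panel: polishing machine, fixed: upright chipboard panel 420 mm long (its x), 18 mm thick (its y), 220 mm high, with the motor behind it (+y, to 180 mm) and a green drip tray in front of it (50 mm high, reaching 206 mm to -y); origin under the panel's centre, z up. Two spindles stick out of its -y face over the tray, 170 mm apart
- bare_spindle: the bare spindle, fixed and not turning: horizontal, axis 140 mm above the bench, runs 150 mm from the panel's face along its own -y; 26 mm thick for the first 79 mm, then 16 mm; no wheel on it. Origin at bench level under its root at the panel's face, z up. Either the left or the right one of the two
- bare_spindle_nose (a point): the point to point at: top of the bare spindle's 16 mm shaft, 12 mm short of its free end, 148 mm above the bench; z up
- fitted_spindle: the other spindle, the same but with a dark steel wire wheel, 68 mm in diameter and 20 mm thick, fixed on its nose 130 mm from the panel's face; do not point at it
- fitted_wheel_top (a point): highest point of the dark wheel on the fitted spindle, 174 mm above the bench
- paste_tin: bystander: loose round aluminium tin with paper label, 60 mm in diameter, 45 mm high; origin at the centre of its underside
- spanner: bystander: loose steel spanner lying flat, 160 mm long along its x, up to 35 mm wide, 7 mm high; origin near mid-length on its underside
Things that resemble listed ones, but are neither listed nor needed, are in the scene too. What is shaped like the isolator_base but orange or purple is not meant.

How it is judged:
By the outcome, as a careful person would: the job done as asked, in the order asked, and still so for the second after the job is handed in, with the robot touching nothing.
It also fails if it takes over 56 s, if anything falls off the work surface, if the arm or the gripper's body presses on something with over 40 N, if the wrist force passes 120 N, or if a joint passes its speed limit or range.

ROBOT

A 7-joint arm with a two-finger parallel gripper is mounted at the origin on the work surface. World frame = base frame: x ahead of the robot, y to its left, z up, the work surface at z = 0. Lengths are in m, angles in rad, forces in N, time in s.
With the tool pointing down it reaches from about 0.425 to 1.025 m from the base axis. Payload 9.4 kg.
Tool frame: the origin (TCP) lies between the finger pads, 19 mm behind the fingertips; this is the grasp point; z points along the fingers, y is the line along which they close (so a half turn about z gives the same grasp; the last joint's range is limited). The gripper opens to 93 mm and grips with 3 to 60 N. Pads are 15 mm wide; open, the fingers measure 128 mm over their backs; the gripper's body (75 mm by 188 mm) begins 65 mm behind the grasp point.
Start: joints at [-1.343, 0.599, -0.003, 1.599, 0.002, 0.943, -0.08], TCP at [0.218, 0.692, 0.237] pointing down, gripper open.
Joint ranges: [-2.57, 2.57], [-0.35, 1.97], [-1.29, 1.29], [0.11, 2.56], [-1.05, 4.19], [0.11, 1.86], [-2.63, 2.63]. Speed limits (rad/s): [2.22, 2.22, 3.01, 3.01, 3.14, 3.14, 3.14].

INTERFACE

Orientations are given as a 3x3 rotation matrix whose columns are the frame's x, y, z axes.
In Python, from workcell import manip gives the robot as it stands.
- The arm moves only by the tool send_rows, never from a script. Its argument "motion" is a list of rows, each a list of 2 entries, a list of its own where there are three numbers: the shift along the tool's x, y, z scaled (see below), then the turn about the tool's z scaled (see below). In form: [[[tx, ty, tz], turn], ...]. A call has 1 to 12 rows; each row shifts and turns the commanded pose from where the row before left it, along the tool's axes as they then stand; what a row does not reach is not made up. The controller multiplies each number of a shift by 200 mm and each number of a turn by 2 pi rad. A row lasts 1/8 s, in which the tool goes at most 62.5 mm and 10.7 degrees, less where a joint would pass 70% of its speed; a pose out of reach is approached as far as the arm can. A call with a number of a shift or a turn outside -1 to 1 is refused whole. A call with a gripper value outside its range is refused whole. "grip" is the opening, from -1 (shut) to 1 (fully open), set as the call begins (left out, the last holds). The fingers move at their own pace and stop on an object; "newtons" is the grip in N (left out, the last holds). Time passes only in rows, so rows that do not move let the fingers close. It gives the time, the measured TCP pose, the force, the opening and the grip force at its end, in the units of the state.
- manip.get_state(): the state, without advancing time (a new reading comes with each control period).
- manip.capture(name): name is "scene" or "side" or "wrist"; returns (picture, depth): 480x640x3 uint8, red, green, blue; 480x640 float32, m along the optical axis (not along the pixel's ray), 0 where there is no reading.
- manip.camera_params(name): a dict with "intrinsics" (3x3 intrinsics, pixels), "cam_to_world" (4x4, takes a point from camera to world coordinates). Camera axes: x right, y down, z forward; pixel columns grow to the right and rows downward; lengths in m; the calibration is good to about 2 mm. A picture is of the moment at which its call begins: read the wrist's pose just before it. camera_params takes no time and is no camera call; for the wrist camera it gives the pose at the moment of the call.
- manip.job_done(): hands the job in; it is judged then, once.
Trained networks look in the newest picture that a camera, given by its name, has taken for a name from the list of things; names that differ only in an ending like _2 or _b are one class to them, and where a whole thing is asked for, a point or a joint stands for the part that bears it (a point fixed in the world has none). Each returns a list of dicts, best first, with "conf" (0 to 1); they miss things now and then, are a little off and sometimes report something else, mostly with a low value. They report only what shows in the picture. A call takes as long as a camera call. They do not tell look-alikes from the thing itself.
- manip.spot_in(name, camera): "point" ([row, column] in pixels, amid what is visible of it).
- manip.outline_of(name, camera): "pixels" (480x640 bool, what is visible of it) and "point" ([row, column] in pixels, amid what is visible of it).
- manip.landmark_of(name, camera): "point" ([row, column] in pixels: a listed point, or the origin of a listed thing).
The state is a dict: "time_s": time; "joint_positions": joint angles; "joint_vel": joint speeds; "joint_torque": joint torques, N m; "tool_pos": TCP position; "ee_rot": TCP orientation; "force": force on the tool from outside, world axes, zero at the start; "torque": the same for the moment, N m; "finger_gap": finger opening in m; "grasp_force": force on a finger pad.
Only numpy, scipy, OpenCV 4.12 (cv2) and the standard library are available. Lean on these libraries where they do the work, as an engineer would, in place of code of your own. Each camera call takes 0.05 s, during which the arm holds its last target. There are 200 camera calls.

## Working session

There is one attempt and no reset: what is moved stays moved. The work goes in short steps, Python scripts to look and compute and a tool call to move; the robot and the scene stay as the last step left them, time stands still between calls to the robot, and variables do not carry over. Pictures are saved under pics/ and viewed, at most 10 in all, crops included, and the job is handed in when it is done.

Besides the shell and the picture viewer there is one more tool, called after "Call:" as name([rows], argument=value, ...), one row to a line, values as JSON. send_rows: Moves the arm, as the interface text tells. Its arguments: {"type":"object","properties":{"motion":{"type":"array"},"grip":{"type":"number"},"newtons":{"type":"number"}},"required":["motion"]}

```bash
mkdir -p pics; cat > h.py <<'E'
import numpy as np, cv2
from workcell import manip
def shot(c):
    p,d=manip.capture(c); k=manip.camera_params(c); return p,d,np.array(k["intrinsics"]),np.array(k["cam_to_world"])
def pt(d,K,T,r,c,w=2):
    r=int(round(r));c=int(round(c));a=d[max(r-w,0):r+w+1,max(c-w,0):c+w+1];a=a[a>0]
    if len(a)==0:return None
    z=np.median(a);return (T@[(c-K[0,2])*z/K[0,0],(r-K[1,2])*z/K[1,1],z,1])[:3]
def ray_z(K,T,r,c,z):
    d=T[:3,:3]@[(c-K[0,2])/K[0,0],(r-K[1,2])/K[1,1],1];o=T[:3,3];return o+d*(z-o[2])/d[2]
E
python3 - <<'E'
from h import *
np.set_printoptions(precision=3,suppress=True)
H=dict(isolator_tip=.09,isolator_base=0,brass_wheel_hub=.036,white_buff_hub=.036,blue_wheel_hub=.036,bare_spindle_nose=.148,fitted_wheel_top=.174,paste_tin=0,wheel_board=0,panel=0,spanner=0)
for c in("scene","side"):
    p,d,K,T=shot(c); cv2.imwrite(f"pics/{c}0.png",p[:,:,::-1]); print(c,T[:3,3])
    for n,z in H.items():
        for m in manip.landmark_of(n,c)[:3]:
            r,q=m["point"]; print(n,round(m["conf"],2),np.round([r,q]),ray_z(K,T,r,q,z),pt(d,K,T,r,q))
print(manip.get_state())
E
```

```text
scene [ 1.583 -0.547  0.896]
isolator_tip 0.75 [266. 122.] [ 0.379 -0.506  0.09 ] [ 0.389 -0.506  0.097]
isolator_tip 0.63 [282. 286.] [ 0.627 -0.165  0.09 ] [ 0.557 -0.137  0.03 ]
isolator_tip 0.46 [236. 194.] [ 0.33  -0.308  0.09 ] [ 0.196 -0.281  0.005]
isolator_base 0.62 [268. 199.] [ 0.353 -0.313  0.   ] [ 0.385 -0.318  0.024]
isolator_base 0.61 [303. 141.] [ 0.429 -0.485  0.   ] [ 0.454 -0.488  0.019]
brass_wheel_hub 0.81 [273. 287.] [ 0.532 -0.122  0.036] [ 0.529 -0.122  0.035]
brass_wheel_hub 0.48 [238. 460.] [0.608 0.381 0.036] [0.607 0.383 0.035]
white_buff_hub 0.69 [267. 346.] [0.578 0.029 0.036] [0.574 0.03  0.032]
blue_wheel_hub 0.88 [271. 319.] [ 0.561 -0.045  0.036] [ 0.56  -0.044  0.035]
bare_spindle_nose 0.63 [220. 438.] [0.64  0.264 0.148] [0.505 0.382 0.04 ]
fitted_wheel_top 0.69 [183. 407.] [0.474 0.279 0.174] [ 0.2    0.483 -0.003]
fitted_wheel_top 0.52 [272. 318.] [ 0.728 -0.129  0.174] [ 0.563 -0.048  0.035]
paste_tin 0.92 [339. 231.] [ 0.659 -0.325 -0.   ] [ 0.684 -0.331  0.024]
paste_tin 0.2 [320. 323.] [ 0.701 -0.105  0.   ] [ 0.708 -0.107  0.008]
wheel_boar
[... 1412 characters left out ...]
  0.003]
spanner 0.61 [272. 325.] [ 0.577 -0.03   0.   ] [ 0.56  -0.063  0.027]
spanner 0.22 [244. 313.] [0.6   0.086 0.   ] [0.58  0.044 0.033]
{'time_s': 1.2, 'joint_positions': array([-1.343,  0.599, -0.003,  1.599,  0.002,  0.943, -0.08 ]), 'joint_vel': array([ 0.   ,  0.   ,  0.001,  0.   , -0.003, -0.   ,  0.001]), 'joint_torque': array([ -0.   , -76.485,   1.495, -25.27 ,  -0.053,   0.011,   0.   ]), 'tool_pos': array([0.218, 0.692, 0.237]), 'ee_rot': array([[-0.954,  0.3  ,  0.   ],
       [ 0.3  ,  0.954,  0.   ],
       [-0.   ,  0.   , -1.   ]]), 'force': array([-0.477, -0.454, -0.714]), 'torque': array([0.005, 0.073, 0.001]), 'grasp_force': 0.0, 'finger_gap': 0.09282538910037523}
```

View pics/scene0.png

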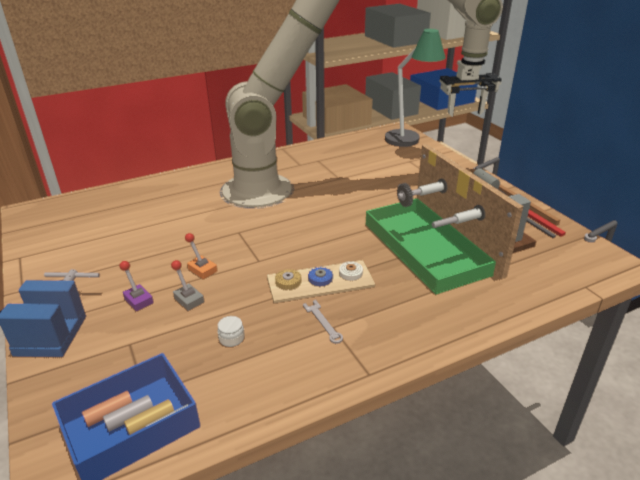

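View pics/side0.png

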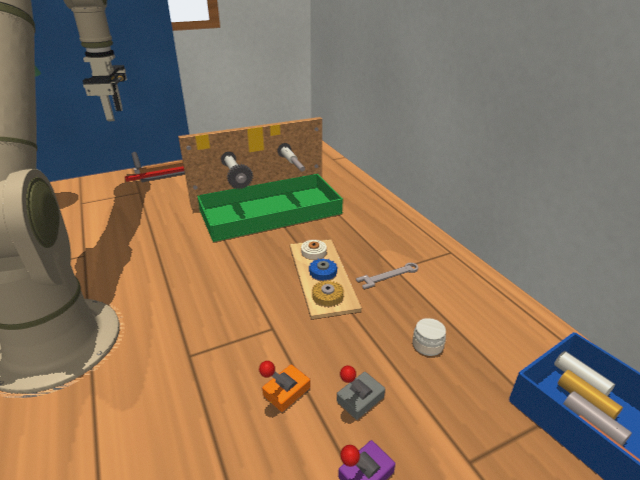

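The views show three isolators: orange (scene row 267, col 202; side 387,287), grey (297,188; side 395,360) and purple (297,138; side 465,368). Grey fits, since orange and purple are excluded. The brass wheel is nearest the isolators (scene 278,288; side 292,328). The bare spindle is the right one in the side view (155,291), and the dark wheel is on the left one.

```bash
python3 - <<'E'
from h import *
np.set_printoptions(precision=3,suppress=True)
p,d,K,T=shot("side")
a=cv2.resize(p[340:440,310:410],(400,400),interpolation=3); b=cv2.resize(p[130:320,220:390],(358,400),interpolation=3)
cv2.imwrite("pics/crop.png",np.hstack([a,b])[:,:,::-1])
hsv=cv2.cvtColor(p,cv2.COLOR_RGB2HSV)
rr,cc=np.mgrid[0:480,0:640]
z=d; X=np.stack([(cc-K[0,2])*z/K[0,0],(rr-K[1,2])*z/K[1,1],z,np.ones_like(z)],-1)@T.T
box=(rr>340)&(rr<425)&(cc>325)&(cc<395)&(d>0)
top=box&(abs(X[...,2]-.025)<.004)&(hsv[...,1]<90)
q=X[top][:,:2].astype(np.float32); print("top",len(q),cv2.minAreaRect(q))
red=box&(hsv[...,1]>180)&((hsv[...,0]<6)|(hsv[...,0]>174)); print("red",red.sum(),X[red][:,:3].mean(0),X[red][:,2].max(), rr[red].mean(),cc[red].mean())
print(ray_z(K,T,rr[red].mean(),cc[red].mean(),.093))
# bare spindle points
s=(rr>135)&(rr<175)&(cc>270)&(cc<312)&(X[...,2]>.125)&(X[...,2]<.16)&(hsv[...,1]<70)&(d>0)
q=X[s][:,:3]; m=q.mean(0);u=np.linalg.svd(q-m)[2][0] ;t=(q-m)@u;print("spindle",len(q),m,u,m+u*t.min(),m+u*t.max(),q[:,2].max())
E
```

```text
top 705 ((0.47398412227630615, -0.3732990622520447), (0.06935743242502213, 0.04941237345337868), 16.0197811126709)
red 205 [ 0.438 -0.386  0.098] 0.10455982533442332 373.4341463414634 347.62439024390244
[ 0.44  -0.382  0.093]
spindle 281 [0.644 0.338 0.143] [-0.019 -0.999 -0.038] [0.645 0.401 0.146] [0.642 0.246 0.14 ] 0.15839567720004327
```

View pics/crop.png

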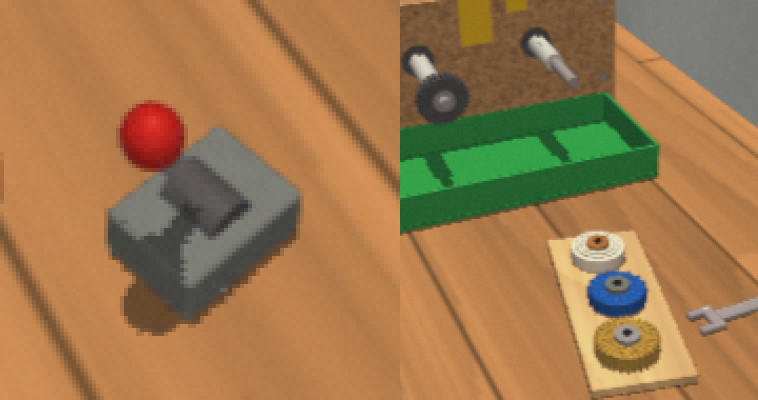

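The crop confirms the grey isolator, the brass wheel (bottom one on the board) and the right-hand bare spindle. Before sweeping the arm round, I'll check where the lamp stands.

```bash
python3 - <<'E'
from h import *
np.set_printoptions(precision=3,suppress=True)
p,d,K,T=shot("scene")
for r,c in [(138,402),(100,400),(65,402),(45,428),(35,430),(55,415),(150,425),(75,470),(200,500)]: print(r,c,pt(d,K,T,r,c,1))
for n in("scene",):
  for r,c in [(276,289)]: print(pt(d,K,T,r,c))
E
```

```text
138 402 [-0.096  0.66   0.019]
100 400 [-0.149  0.673  0.156]
65 402 [-0.152  0.672  0.293]
45 428 [0.03  0.646 0.409]
35 430 [0.017 0.66  0.438]
55 415 [-0.006  0.622  0.371]
150 425 [0.376 0.408 0.209]
75 470 [0.23  0.672 0.356]
200 500 [0.711 0.398 0.207]
[ 0.543 -0.122  0.034]
```

Call:
send_rows([
  [[0,0,-0.3],0],
  [[0,0,-0.3],0],
  [[-0.2,-0.2,0],0],
  [[-0.2,-0.2,0],0],
  [[-0.2,-0.2,0],0],
  [[-0.2,-0.2,0],0],
  [[-0.2,-0.2,0],0],
  [[-0.2,-0.2,0],0],
  [[-0.2,-0.2,0],0],
  [[-0.2,-0.2,0],0],
  [[-0.2,-0.2,0],0],
  [[-0.2,-0.2,0],0],
], grip=-1)

```text
time_s: 2.8
tool_pos: [0.4797, 0.1883, 0.3578]
ee_rot: [[-0.954, 0.3, 0.001], [0.3, 0.954, 0.0], [-0.001, 0.001, -1.0]]
force: [0.8, -0.1, -0.2]
finger_gap: 0.0006
grasp_force: 0.0
```

Call:
send_rows([
  [[0,0,0],0.029],
  [[0,0,0],0.029],
  [[0,0,0],0.029],
  [[0,0,0],0.029],
  [[0,0,0],0.029],
  [[0,0,0],0.029],
  [[0,0,0],0.029],
  [[0,0,0],0.029],
  [[0,0,0],0.029],
  [[0,0,0],0.029],
  [[0,0,0],0.029],
  [[0,0,0],0.029],
])

```text
time_s: 4.3
tool_pos: [0.4791, 0.19, 0.3576]
ee_rot: [[0.799, 0.601, 0.0], [0.601, -0.799, 0.0], [0.0, -0.0, -1.0]]
force: [-0.3, -0.1, -0.0]
finger_gap: 0.0003
grasp_force: 0.0
```

Call:
send_rows([
  [[0,0,0],0.029],
  [[0,0,0],0.029],
  [[0,0,0],0],
  [[0,0,0],0],
])

```text
time_s: 4.8
tool_pos: [0.479, 0.1901, 0.3575]
ee_rot: [[0.958, 0.286, 0.0], [0.286, -0.958, 0.0], [0.0, -0.0, -1.0]]
force: [0.2, 0.5, -0.3]
finger_gap: 0.0003
grasp_force: 0.0
```

Call:
send_rows([
  [[-0.107,0.224,0],0],
  [[-0.107,0.224,0],0],
  [[-0.107,0.224,0],0],
  [[-0.107,0.224,0],0],
  [[-0.107,0.224,0],0],
  [[-0.107,0.224,0],0],
  [[-0.107,0.224,0],0],
  [[-0.107,0.224,0],0],
  [[-0.107,0.224,0],0],
  [[-0.107,0.224,0],0],
  [[-0.107,0.224,0],0],
  [[-0.107,0.224,0],0],
])

```text
time_s: 6.3
tool_pos: [0.384, -0.3998, 0.3574]
ee_rot: [[0.958, 0.285, 0.0], [0.285, -0.958, 0.0], [0.0, -0.0, -1.0]]
force: [2.0, -0.1, 0.1]
finger_gap: 0.0006
grasp_force: 0.0
```

Call:
send_rows([
  [[0,0,0.25],0],
  [[0,0,0.25],0],
  [[0,0,0],0],
  [[0,0,0],0],
])

```text
time_s: 6.8
tool_pos: [0.3846, -0.3991, 0.259]
ee_rot: [[0.959, 0.283, 0.001], [0.283, -0.959, -0.001], [0.001, 0.001, -1.0]]
force: [0.4, 0.7, 0.9]
finger_gap: 0.0005
grasp_force: 0.0
```

```bash
python3 - <<'E'
from h import *
np.set_printoptions(precision=4,suppress=True)
print(manip.get_state()["tool_pos"])
for cam in("wrist","scene","side"):
    p,d,K,T=shot(cam)
    if cam=="wrist": cv2.imwrite("pics/w1.png",p[:,:,::-1])
    for n,z in [("isolator_tip",.092),("isolator_base",0)]:
        for m in manip.landmark_of(n,cam)[:3]: print(cam,n,m["conf"],np.round(m["point"]),ray_z(K,T,*m["point"],z))
E
```

```text
[ 0.3846 -0.3991  0.259 ]
wrist isolator_tip 0.94 [151. 318.] [ 0.4422 -0.3813  0.092 ]
wrist isolator_tip 0.59 [263. 432.] [ 0.3804 -0.4988  0.092 ]
wrist isolator_base 0.86 [197. 227.] [ 0.3656 -0.3049  0.    ]
wrist isolator_base 0.61 [108. 318.] [ 0.4757 -0.3705  0.    ]
wrist isolator_base 0.59 [200. 410.] [ 0.4159 -0.4874  0.    ]
scene isolator_tip 0.61 [264. 180.] [ 0.4401 -0.3753  0.092 ]
scene isolator_tip 0.58 [264. 124.] [ 0.3737 -0.5009  0.092 ]
scene isolator_tip 0.52 [240. 189.] [ 0.3416 -0.3243  0.092 ]
scene isolator_base 0.95 [270. 201.] [ 0.3659 -0.3104  0.    ]
scene isolator_base 0.93 [302. 189.] [ 0.4813 -0.376   0.    ]
scene isolator_base 0.75 [302. 140.] [ 0.4244 -0.4876  0.    ]
side isolator_tip 0.85 [373. 350.] [ 0.4431 -0.3827  0.092 ]
side isolator_tip 0.59 [458. 348.] [ 0.375  -0.5014  0.092 ]
side isolator_tip 0.53 [367. 263.] [ 0.3261 -0.3139  0.092 ]
side isolator_base 0.97 [475. 368.] [ 0.4191 -0.4903  0.    ]
side isolator_base 0.65 [392. 286.] [ 0.3653 -0.3046  0.    ]
side isolator_base 0.6 [398. 358.] [ 0.4718 -0.3691  0.    ]
```

View pics/w1.png

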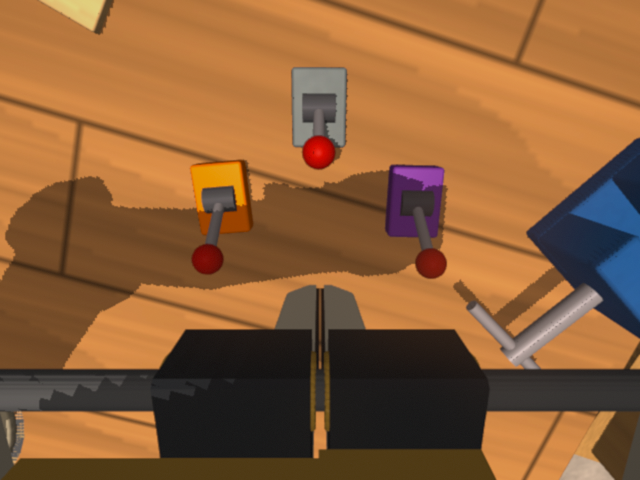

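The wrist view shows the closed fingers lined up behind the grey lever's knob (151,318), with the orange and purple isolators off to the sides. Next I go down and push.

Call:
send_rows([
  [[0,0,0.26],0],
  [[0,0,0.26],0],
  [[0,0,0.26],0],
  [[0,0,0],0],
  [[0,0,0],0],
])

```text
time_s: 7.88
tool_pos: [0.3845, -0.3991, 0.1028]
ee_rot: [[0.96, 0.281, 0.001], [0.281, -0.96, -0.001], [0.0, 0.001, -1.0]]
force: [0.8, -1.1, 0.9]
finger_gap: 0.0002
grasp_force: 0.0
```

Call:
send_rows([
  [[0.05,0,0],0],
  [[0.05,0,0],0],
  [[0.05,0,0],0],
  [[0.05,0,0],0],
  [[0.05,0,0],0],
  [[0.05,0,0],0],
  [[0.05,0,0],0],
  [[0.05,0,0],0],
  [[0.05,0,0],0],
  [[0,0,0],0],
  [[0,0,0],0],
])

```text
time_s: 9.25
tool_pos: [0.4705, -0.3728, 0.1014]
ee_rot: [[0.959, 0.282, -0.0], [0.282, -0.959, 0.0], [-0.0, -0.0, -1.0]]
force: [-0.2, -0.3, 0.5]
finger_gap: 0.0008
grasp_force: 0.0
```

```bash
python3 - <<'E'
from h import *
np.set_printoptions(precision=4,suppress=True)
s=manip.get_state();print(s["tool_pos"],s["force"])
for cam in("wrist","side"):
    p,d,K,T=shot(cam)
    if cam=="side": cv2.imwrite("pics/s2.png",cv2.resize(p[300:450,280:430],(500,500),interpolation=3)[:,:,::-1])
    for m in manip.landmark_of("isolator_tip",cam)[:3]: print(cam,m["conf"],np.round(m["point"]),ray_z(K,T,*m["point"],.093))
E
```

```text
[ 0.4705 -0.3728  0.1014] [-0.1551 -0.2821  0.5312]
wrist 0.6 [262. 320.] [ 0.493  -0.3659  0.093 ]
wrist 0.46 [244. 318.] [ 0.5003 -0.363   0.093 ]
side 0.81 [367. 266.] [ 0.3308 -0.3159  0.093 ]
side 0.62 [455. 347.] [ 0.376  -0.4974  0.093 ]
side 0.44 [353. 375.] [ 0.4998 -0.3656  0.093 ]
```

View pics/s2.png

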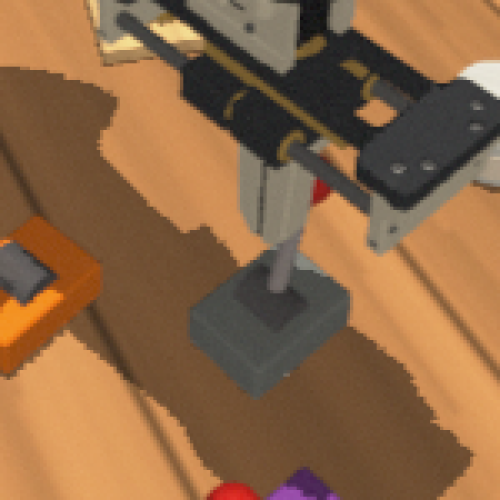

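The side crop shows the fingers behind the knob (190,322) and the lever past upright. I'll continue in small steps and watch the force.

Call:
send_rows([
  [[0.015,0,0],0],
  [[0.015,0,0],0],
  [[0.015,0,0],0],
  [[0,0,0],0],
])

```text
time_s: 9.95
tool_pos: [0.4797, -0.3702, 0.1014]
ee_rot: [[0.959, 0.282, 0.0], [0.282, -0.959, -0.0], [0.0, 0.0, -1.0]]
force: [-0.1, -0.2, -0.1]
finger_gap: 0.0006
grasp_force: 0.0
```

Call:
send_rows([
  [[0.01,0,0],0],
  [[0,0,0],0],
])

```text
time_s: 10.2
tool_pos: [0.4814, -0.3697, 0.1014]
ee_rot: [[0.959, 0.282, 0.0], [0.282, -0.959, -0.0], [0.0, 0.0, -1.0]]
force: [-1.0, -0.1, -0.6]
finger_gap: 0.0007
grasp_force: 0.1
```

Call:
send_rows([
  [[0.01,0,0],0],
  [[0,0,0],0],
])

```text
time_s: 10.45
tool_pos: [0.4833, -0.3691, 0.1014]
ee_rot: [[0.959, 0.282, 0.0], [0.282, -0.959, 0.0], [0.0, 0.0, -1.0]]
force: [0.2, -0.4, 0.6]
finger_gap: 0.0005
grasp_force: 0.1
```

Call:
send_rows([
  [[0.01,0,0],0],
  [[0.01,0,0],0],
  [[0,0,0],0],
])

```text
time_s: 10.82
tool_pos: [0.4873, -0.368, 0.1014]
ee_rot: [[0.959, 0.282, 0.0], [0.282, -0.959, -0.0], [0.0, 0.0, -1.0]]
force: [0.6, -0.4, 0.0]
finger_gap: 0.0004
grasp_force: 0.1
```

Call:
send_rows([
  [[0.01,0,0],0],
  [[0,0,0],0],
])

```text
time_s: 11.08
tool_pos: [0.4891, -0.3674, 0.1014]
ee_rot: [[0.959, 0.282, 0.0], [0.282, -0.959, -0.0], [0.0, 0.0, -1.0]]
force: [-0.1, -0.6, -0.0]
finger_gap: 0.0002
grasp_force: 0.1
```

```bash
python3 - <<'E'
from h import *
np.set_printoptions(precision=4,suppress=True)
s=manip.get_state();print(s["tool_pos"],s["force"])
p,d,K,T=shot("wrist")
hsv=cv2.cvtColor(p,cv2.COLOR_RGB2HSV);red=((hsv[...,0]<6)|(hsv[...,0]>174))&(hsv[...,1]>170)&(hsv[...,2]>60)
n,l,st,c=cv2.connectedComponentsWithStats(red.astype(np.uint8))
for i in range(1,n):
    if st[i,4]>80: print(st[i],ray_z(K,T,c[i][1],c[i][0],.093))
E
```

```text
[ 0.4891 -0.3674  0.1014] [-0.0637 -0.6308 -0.0241]
[ 291  236   61   62 2927] [ 0.5103 -0.3613  0.093 ]
```

Call:
send_rows([
  [[0.006,0,0],0],
  [[0,0,0],0],
  [[0,0,0],0],
])

```text
time_s: 11.5
tool_pos: [0.4901, -0.3671, 0.1015]
ee_rot: [[0.959, 0.282, 0.0], [0.282, -0.959, 0.0], [0.0, 0.0, -1.0]]
force: [0.3, -0.2, -1.1]
finger_gap: 0.0001
grasp_force: 0.3
```

Call:
send_rows([
  [[0.006,0,0],0],
  [[0,0,0],0],
  [[0,0,0],0],
])

```text
time_s: 11.88
tool_pos: [0.4908, -0.3669, 0.1014]
ee_rot: [[0.96, 0.282, -0.001], [0.282, -0.96, -0.0], [-0.001, -0.0, -1.0]]
force: [-3.1, -1.0, -0.1]
finger_gap: 0.0006
grasp_force: 1.7
```

The force has risen to about 3 N, so the lever is at its stop. I'll back off and check.

Call:
send_rows([
  [[-0.1,0,0],0],
  [[-0.1,0,0],0],
  [[0,0,-0.25],0],
  [[0,0,-0.25],0],
  [[0,0,-0.25],0],
  [[0,0,0],0],
  [[0,0,0],0],
])

```text
time_s: 12.75
tool_pos: [0.452, -0.3779, 0.251]
ee_rot: [[0.96, 0.281, 0.0], [0.281, -0.96, 0.001], [0.001, -0.001, -1.0]]
force: [0.1, 0.1, -0.1]
finger_gap: 0.0002
grasp_force: 0.0
```

```bash
python3 - <<'E'
from h import *
np.set_printoptions(precision=4,suppress=True)
s=manip.get_state();print(s["tool_pos"],s["time_s"])
B=np.array([.4745,-.3715])
for cam in("wrist","side","scene"):
    p,d,K,T=shot(cam)
    if cam=="wrist": cv2.imwrite("pics/w3.png",p[:,:,::-1])
    for m in manip.landmark_of("isolator_tip",cam)[:4]:
        x=ray_z(K,T,*m["point"],.092);print(cam,m["conf"],np.round(m["point"]),x,(x[:2]-B)@[.96,.28])
    for m in manip.landmark_of("brass_wheel_hub",cam)[:2]: print(cam,"brass",m["conf"],np.round(m["point"]),ray_z(K,T,*m["point"],.036))
    for m in manip.landmark_of("bare_spindle_nose",cam)[:2]: print(cam,"nose",m["conf"],np.round(m["point"]),ray_z(K,T,*m["point"],.148))
E
```

```text
[ 0.452  -0.3779  0.251 ] 12.75
wrist 0.85 [147. 318.] [ 0.5119 -0.3581  0.092 ] 0.0396399814976899
wrist brass 0.64 [31. 49.] [ 0.5356 -0.1197  0.036 ]
side 0.93 [456. 348.] [ 0.3767 -0.4981  0.092 ] -0.12932481598977652
side 0.62 [347. 382.] [ 0.5174 -0.3591  0.092 ] 0.04460592845110451
side 0.6 [370. 264.] [ 0.3254 -0.3186  0.092 ] -0.12827321103838366
side 0.54 [343. 429.] [ 0.594  -0.3848  0.092 ] 0.11096344133054575
side brass 0.84 [287. 325.] [ 0.5318 -0.1185  0.036 ]
side nose 0.61 [160. 299.] [0.6516 0.2869 0.148 ]
side nose 0.37 [349. 382.] [ 0.4828 -0.4035  0.148 ]
scene 0.63 [239. 189.] [ 0.3406 -0.324   0.092 ] -0.1152311023858829
scene 0.48 [279. 194.] [ 0.5173 -0.3597  0.092 ] 0.04436107062841929
scene 0.45 [263. 125.] [ 0.3733 -0.4978  0.092 ] -0.13251303241841286
```

View pics/w3.png

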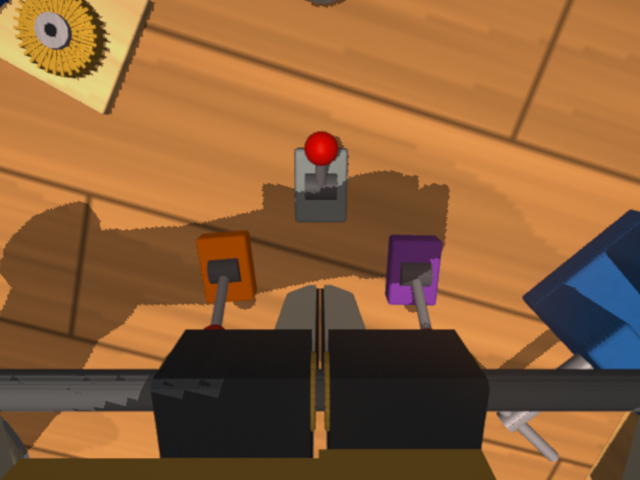

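The wrist view shows the grey lever leaning fully to the far side (147,320) and the brass wheel at (30,50). Now to the brass wheel.

Call:
send_rows([
  [[0.085,-0.225,0],0],
  [[0.085,-0.225,0],0],
  [[0.085,-0.225,0],0],
  [[0.085,-0.225,0],0],
  [[0.085,-0.225,0],0],
  [[0,0,0],0],
  [[0,0,0],0],
])

```text
time_s: 14.22
tool_pos: [0.4711, -0.1387, 0.2517]
ee_rot: [[0.959, 0.282, 0.001], [0.282, -0.959, -0.0], [0.0, 0.001, -1.0]]
force: [0.2, -0.8, 0.1]
finger_gap: 0.0006
grasp_force: 0.0
```

```bash
python3 - <<'E'
from h import *
np.set_printoptions(precision=4,suppress=True)
s=manip.get_state();print(s["tool_pos"],s["time_s"],s["ee_rot"])
p,d,K,T=shot("wrist")
cv2.imwrite("pics/w4.png",p[:,:,::-1])
for m in manip.landmark_of("brass_wheel_hub","wrist")[:3]: print("brass",m["conf"],np.round(m["point"]),ray_z(K,T,*m["point"],.036),pt(d,K,T,*m["point"]))
for m in manip.outline_of("brass_wheel","wrist")[:2]: print("outl",m["conf"],np.round(m["point"]),ray_z(K,T,*m["point"],.03),m["pixels"].sum())
E
```

```text
[ 0.4711 -0.1387  0.2517] 14.225 [[ 0.9593  0.2823  0.0006]
 [ 0.2823 -0.9593 -0.0005]
 [ 0.0004  0.0007 -1.    ]]
brass 0.84 [139. 321.] [ 0.536  -0.1213  0.036 ] [ 0.5357 -0.1214  0.0363]
brass 0.21 [134. 320.] [ 0.5393 -0.1197  0.036 ] [ 0.5395 -0.1194  0.0364]
outl 0.75 [136. 322.] [ 0.5385 -0.1213  0.03  ] 4313
```

View pics/w4.png

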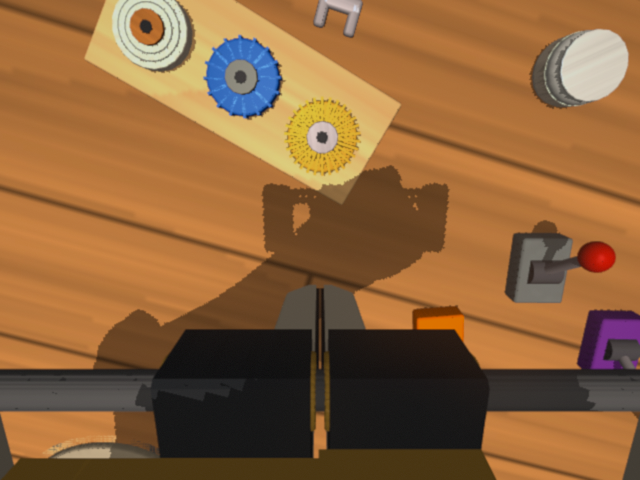

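The view shows the brass wheel with its hub centre at (138,322), the blue wheel at (76,240) and the white buff at (26,146). I'll move over the brass hub, descend and dwell.

Call:
send_rows([
  [[0.166,0.002,0],0],
  [[0.166,0.003,0],0],
  [[0,0,0],0],
  [[0,0,0.28],0],
  [[0,0,0.28],0],
  [[0,0,0.2],0],
  [[0,0,0.125],0],
  [[0,0,0],0],
  [[0,0,0],0],
])

```text
time_s: 15.5
tool_pos: [0.5349, -0.1215, 0.0754]
ee_rot: [[0.96, 0.281, 0.001], [0.281, -0.96, -0.0], [0.001, 0.001, -1.0]]
force: [-0.9, 0.3, 0.5]
finger_gap: 0.0003
grasp_force: 0.0
```

Call:
send_rows([
  [[0,0,0],0],
  [[0,0,0],0],
  [[0,0,0],0],
  [[0,0,0],0],
  [[0,0,0],0],
  [[0,0,0],0],
  [[0,0,0],0],
  [[0,0,0],0],
  [[0,0,0],0],
  [[0,0,0],0],
  [[0,0,0],0],
  [[0,0,0],0],
])

```text
time_s: 17.0
tool_pos: [0.5349, -0.1205, 0.0745]
ee_rot: [[0.959, 0.282, 0.0], [0.282, -0.959, -0.0], [0.0, 0.0, -1.0]]
force: [-0.6, -0.4, -0.6]
finger_gap: 0.0004
grasp_force: 0.0
```

```bash
python3 - <<'E'
from h import *
np.set_printoptions(precision=4,suppress=True)
s=manip.get_state();print(s["tool_pos"],s["time_s"])
for cam in ("side","scene"):
    p,d,K,T=shot(cam)
    q=np.linalg.inv(T)@np.r_[s["tool_pos"]-[0,0,.019],1];q=K@q[:3];q=q/q[2]
    h=np.linalg.inv(T)@[.535,-.121,.036,1];h=K@h[:3];h=h/h[2];print(cam,q[:2],h[:2])
    c=[int(h[0])-50,int(h[1])-50]
    cv2.imwrite(f"pics/b_{cam}.png",cv2.resize(p[c[1]:c[1]+100,c[0]:c[0]+100],(400,400),interpolation=3)[:,:,::-1])
cv2.imwrite("pics/b.png",np.hstack([cv2.imread("pics/b_side.png"),cv2.imread("pics/b_scene.png")]))
E
```

```text
[ 0.5349 -0.1205  0.0745] 17.0
side [326.5282 279.708 ] [326.5356 286.9554]
scene [288.0698 267.6572] [288.2231 273.6971]
```

View pics/b.png

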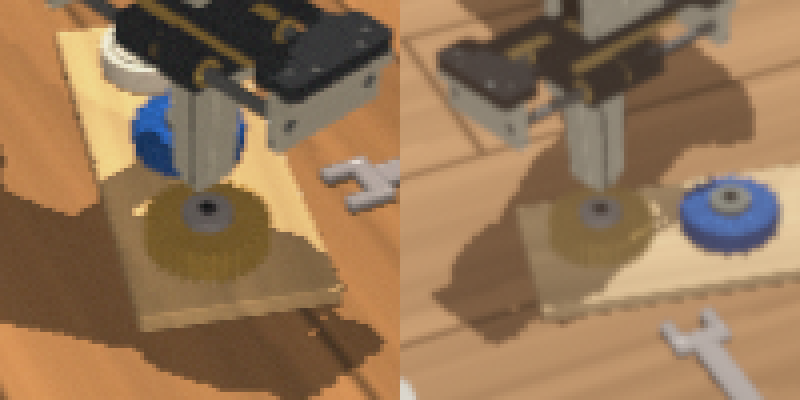

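Both crops show the fingertips centred just above the brass hub, and they stayed there for over 1.5 s. Next is the bare spindle, with a look from above first.

Call:
send_rows([
  [[0,0,-0.27],0],
  [[0,0,-0.27],0],
  [[0,0,-0.27],0],
  [[0,0,-0.27],0],
  [[0,0,-0.27],0],
])

```text
time_s: 17.73
tool_pos: [0.5345, -0.1204, 0.3462]
ee_rot: [[0.959, 0.282, -0.0], [0.282, -0.959, 0.0], [-0.0, -0.0, -1.0]]
force: [0.8, -0.2, -1.0]
finger_gap: 0.0002
grasp_force: 0.0
```

Call:
send_rows([
  [[0.095,-0.236,0],0],
  [[0.095,-0.236,0],0],
  [[0.095,-0.236,0],0],
  [[0.095,-0.236,0],0],
  [[0.095,-0.236,0],0],
  [[0.095,-0.236,0],0],
  [[0.095,-0.236,0],0],
  [[0,0,0],0],
  [[0,0,0],0],
  [[0,0,0],0],
])

```text
time_s: 18.98
tool_pos: [0.5694, 0.2323, 0.3448]
ee_rot: [[0.96, 0.28, 0.0], [0.28, -0.96, 0.0], [0.0, -0.0, -1.0]]
force: [0.5, -0.2, -0.1]
finger_gap: 0.0005
grasp_force: 0.0
```

```bash
python3 - <<'E'
from h import *
np.set_printoptions(precision=4,suppress=True)
s=manip.get_state();print(s["tool_pos"],s["time_s"])
p,d,K,T=shot("wrist")
cv2.imwrite("pics/w5.png",p[:,:,::-1])
for m in manip.landmark_of("bare_spindle_nose","wrist")[:3]: print("nose",m["conf"],np.round(m["point"]),ray_z(K,T,*m["point"],.148),pt(d,K,T,*m["point"]))
rr,cc=np.mgrid[0:480,0:640]
X=np.stack([(cc-K[0,2])*d/K[0,0],(rr-K[1,2])*d/K[1,1],d,np.ones_like(d)],-1)@T.T
s=(d>0)&(X[...,2]>.13)&(X[...,2]<.156)&(X[...,0]>.59)&(X[...,0]<.70)&(X[...,1]<.39)
q=X[s][:,:3]
for a in np.arange(.23,.40,.01):
    w=q[(q[:,1]>=a)&(q[:,1]<a+.01)]
    if len(w)>5: print(round(a,3),len(w),w[:,0].min(),w[:,0].max(),w[:,2].max())
print(q[:,1].min())
E
```

```text
[0.5694 0.2323 0.3448] 18.975
nose 0.64 [120. 312.] [0.6472 0.2622 0.148 ] [0.6472 0.262  0.1474]
nose 0.63 [154. 176.] [0.5883 0.3649 0.148 ] [0.5692 0.4032 0.0305]
0.25 215 0.6371434987027882 0.6531272684445693 0.14966403847631599
0.26 235 0.637339434063978 0.6532871072145782 0.14973079311065235
0.27 237 0.6376232217921421 0.6538958080372559 0.1493369614805995
0.28 237 0.6381743414026716 0.6540229744585445 0.14938456186768462
0.29 241 0.6384564538556832 0.6545196010519472 0.14926810108947913
0.3 243 0.6390129190324472 0.6550694986586898 0.14951127385331098
0.31 242 0.6392987132676425 0.6552554052004862 0.1495911088406805
0.32 436 0.6350463408296448 0.6607794754472739 0.15484494393565268
0.33 406 0.6354940466411831 0.6609384688848698 0.15473978259679821
0.34 408 0.6358176936734939 0.6614152033956865 0.15493547835579974
0.35 409 0.6362959722107536 0.6619122375608079 0.15456508876099212
0.36 413 0.6365920827875239 0.6620566166645017 0.15512000478171317
0.37 425 0.6369090301331378 0.6625452892720601 0.1549655091816038
0.38 421 0.6375219526189656 0.6630581917007571 0.15582845673221118
0.25061719381396014
```

View pics/w5.png

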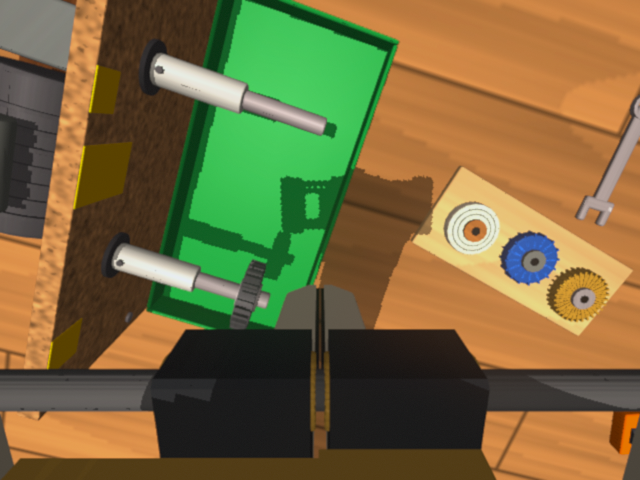

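The view shows the bare spindle with its nose at (122,318) and the fitted dark wheel at (293,248). The depth strip puts the nose at about (0.6455, 0.2625). I'll descend there and dwell.

Call:
send_rows([
  [[0.204,-0.019,0],0],
  [[0.204,-0.02,0],0],
  [[0,0,0],0],
  [[0,0,0.25],0],
  [[0,0,0.25],0],
  [[0,0,0.187],0],
  [[0,0,0.1],0],
  [[0,0,0],0],
  [[0,0,0],0],
  [[0,0,0],0],
])

```text
time_s: 20.32
tool_pos: [0.6462, 0.2646, 0.1887]
ee_rot: [[0.959, 0.282, 0.002], [0.282, -0.959, 0.001], [0.002, -0.0, -1.0]]
force: [0.1, -0.4, 0.4]
finger_gap: 0.0002
grasp_force: 0.0
```

Call:
send_rows([
  [[0,0,0],0],
  [[0,0,0],0],
  [[0,0,0],0],
  [[0,0,0],0],
  [[0,0,0],0],
  [[0,0,0],0],
  [[0,0,0],0],
  [[0,0,0],0],
  [[0,0,0],0],
  [[0,0,0],0],
  [[0,0,0],0],
  [[0,0,0],0],
])

```text
time_s: 21.82
tool_pos: [0.6454, 0.2645, 0.187]
ee_rot: [[0.959, 0.282, 0.0], [0.282, -0.959, -0.0], [0.0, 0.0, -1.0]]
force: [-0.2, -0.6, -0.4]
finger_gap: 0.0009
grasp_force: 0.0
```

```bash
python3 - <<'E'
from h import *
np.set_printoptions(precision=4,suppress=True)
s=manip.get_state();print(s["tool_pos"],s["time_s"])
o=[]
for cam in ("side","scene"):
    p,d,K,T=shot(cam)
    h=np.linalg.inv(T)@[.6455,.2625,.148,1];h=K@h[:3];h=(h/h[2]).astype(int)
    o.append(cv2.resize(p[h[1]-50:h[1]+50,h[0]-50:h[0]+50],(400,400),interpolation=3))
cv2.imwrite("pics/n.png",np.hstack(o)[:,:,::-1])
E
```

```text
[0.6454 0.2645 0.187 ] 21.825
```

View pics/n.png

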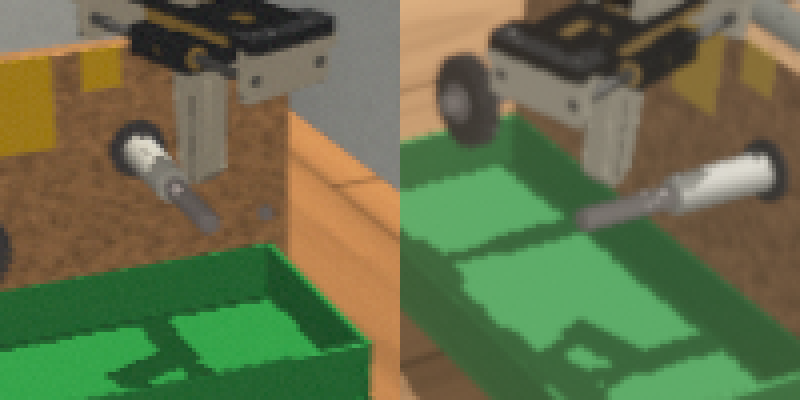

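The fingertips are over the nose of the bare spindle and have dwelt there. I'll rise clear and hand in.

Call:
send_rows([
  [[0,0,0],0],
  [[0,0,-0.25],0],
  [[0,0,-0.25],0],
  [[0,0,-0.25],0],
  [[0,0,0],0],
  [[0,0,0],0],
  [[0,0,0],0],
  [[0,0,0],0],
])

```text
time_s: 22.92
tool_pos: [0.6451, 0.2645, 0.3359]
ee_rot: [[0.959, 0.282, -0.002], [0.282, -0.959, -0.001], [-0.002, 0.0, -1.0]]
force: [0.6, 1.5, -0.4]
finger_gap: 0.0003
grasp_force: 0.0
```

```bash
python3 -c "
from h import *
p,d,K,T=shot('side')
print([(m['conf'],ray_z(K,T,*m['point'],.092).round(3)) for m in manip.landmark_of('isolator_tip','side')])
print(manip.job_done())"
```

```text
[(0.69, array([ 0.332, -0.319,  0.092])), (0.6, array([ 0.378, -0.498,  0.092])), (0.56, array([ 0.513, -0.357,  0.092]))]
the job is handed in; nothing more can be done
None
```

The job is handed in at about 23 s: the grey isolator was pushed to its far stop (about 3 N at the stop), then the fingertips dwelt about 1.5 s or more, roughly 2 cm above first the brass wheel's hub and then the bare spindle's nose, and the arm ended clear of everything.

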